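# Tea tasting: lay out the scoop, find the full tin by weight

## Task

Get the tea tasting ready: first lay the tea scoop flat in the long recess of the tray, with its bowl in the wide far part of the recess, and let go of it. Then heft the three look-alike tins one after another from left to right: lift each a few centimetres straight up over its own place, hold it there a moment to feel its weight, and set it back upright on its place (the last one you may keep if it is the one). Finish holding the heaviest tin upright and still about 15 cm above the tray, without letting go, with the other two back on their places; tip nothing over and leave the bell, the timer and the jar where they are.

Things in the scene. Friction and masses are not known exactly. Their poses are not given: they have to be found in the camera images.
- scoop: tea scoop lying on the worktop, 166 mm long overall. Its x axis runs from the handle to the bowl. Straight wooden handle 14 mm wide and 20 mm tall from x = -85 to +11 mm, open steel bowl 42 mm wide and 20 mm tall from x = +25 to +81 mm. Origin on the underside of the handle, near the balance point, a good place to grip across the handle (along its y). 70 g.
- scoop_tip (a point): front edge of the scoop's bowl on the underside, 81 mm ahead of the scoop's origin along its x
- tray: fixed dark wooden serving tray, 210 mm (its x) by 130 mm (its y), origin under its centre. Floor of the recesses 8 mm above the worktop, rim and dividers 15 mm above the worktop (7 mm above the floor). The long recess for the scoop runs along the tray's x on the -y side (the robot's right); two short recesses on the +y side stay empty.
- recess (a point): point on the floor of the scoop recess, 27 mm to the tray's -y side of its centre, axes as the tray's: the scoop's origin and x axis belong here. The recess runs from x = -95 to +95 mm; its far part (x above +19 mm) is 58 mm wide for the bowl, its near part is 36 mm wide for the handle. Grip the handle's upper half to stay above the dividers.
- stand: fixed flat wooden board, 85 mm (x) by 325 mm (y), 12 mm thick, with three cork discs in a row along its y, each carrying a tin; origin under its centre
- place_left (a point): centre of the left place (cork disc, 66 mm across) on top of the stand, 12 mm above the worktop; places are 115 mm apart along the stand's y, and left is the robot's left (+y)
- place_middle (a point): centre of the middle place (cork disc, 66 mm across) on top of the stand, 12 mm above the worktop; places are 115 mm apart along the stand's y, and left is the robot's left (+y)
- place_right (a point): centre of the right place (cork disc, 66 mm across) on top of the stand, 12 mm above the worktop; places are 115 mm apart along the stand's y, and left is the robot's left (+y)
- tin_1: closed round tea tin, plain bare aluminium with a paper band, 56 mm across and 84 mm high, straight sides, origin at the centre of its underside, z up. The three tins look exactly alike and stand in any order on the three places of the stand; only their contents differ: each weighs under 0.8 kg, and the heaviest at least 0.2 kg more than either of the others.
- tin_2: closed round tea tin, plain bare aluminium with a paper band, 56 mm across and 84 mm high, straight sides, origin at the centre of its underside, z up. The three tins look exactly alike and stand in any order on the three places of the stand; only their contents differ: each weighs under 0.8 kg, and the heaviest at least 0.2 kg more than either of the others.
- tin_3: closed round tea tin, plain bare aluminium with a paper band, 56 mm across and 84 mm high, straight sides, origin at the centre of its underside, z up. The three tins look exactly alike and stand in any order on the three places of the stand; only their contents differ: each weighs under 0.8 kg, and the heaviest at least 0.2 kg more than either of the others.
- bell: loose service bell, white dome, 81 mm across, 64 mm high: a bystander
- timer: loose kitchen timer, 68 mm across, 64 mm high: a bystander
- honey_jar: loose honey jar, 60 mm across, 99 mm high: a bystander

How it is judged:
By the outcome, as a careful person would: the job done as asked, in the order asked, and still so for the second after the job is handed in, while the arm keeps its last pose, push and grip.
It also fails if it takes over 72 s, if anything falls off the work surface, if the arm or the gripper's body presses on something with over 40 N, if the wrist force passes 120 N, or if a joint passes its speed limit or range.

## Robot

A 6-joint arm with a two-finger parallel gripper is mounted at the origin on a cart in front of the work surface, level with it; the furniture and walls round the work are solid. World frame = base frame: x ahead of the robot, y to its left, z up, the work surface at z = 0. Lengths are in m, angles in rad, forces in N, time in s.
With the tool pointing down it reaches from about 0.225 to 0.875 m from the base axis. Payload 3.4 kg.
Tool frame: the origin (TCP) lies on the centre line of the jaws, within the pads' length; the fingertips stand 14 mm ahead of it and the grasp point (between the pads) lies 5 mm behind it; z points along the fingers, y is the line along which they close (so a half turn about z gives the same grasp; the last joint's range is limited). The gripper opens to 85 mm and grips with 20 to 120 N. Pads are 22 mm wide; open, the fingers measure 114 mm over their backs; the gripper's body (76 mm by 85 mm) begins 54 mm behind the grasp point. The pads swing forward as they close: fully open they stand 13 mm farther back than shut.
Start: joints at [1.05, 0.276, 1.505, -0, 1.361, -0.121], TCP at [0.224, 0.53, 0.219] pointing down, gripper open.
Joint ranges: [-2.89, 2.89], [-0.75, 2.08], [0.22, 2.7], [-1.18, 4.32], [0.11, 2.71], [-2.7, 2.7]. Speed limits (rad/s): [2.57, 2.57, 3.14, 3.14, 3.14, 3.14].

## Interface

Orientations are given as a unit quaternion [w, x, y, z].
In Python, from rig import manip, eyes gives the robot as it stands.
- The arm moves only by the shell command python3 -m creep 'ROWS' [FORCE]. ROWS is JSON, a list of rows, each a list of 5 numbers: the opening, from 0 (shut) to 1 (fully open), then the shift along the tool's x, y, z normalised to -1 to 1, where 1 is 0.5 m, then the turn about the tool's z normalised to -1 to 1, where 1 is 360 degrees. In form: [[fingers, dx, dy, dz, spin], ...]. A call has 1 to 10 rows; each row is the pose to reach, as a shift and turn from the pose commanded when the call began, along the tool's axes at that moment, turning the shorter way round; what a row does not reach only later rows make up. A row lasts 1/10 s, in which the tool goes at most 50 mm and 8.59 degrees, less where a joint would pass 70% of its speed; a pose out of reach is approached as far as the arm can. A call with a number of a shift or a turn outside -1 to 1 is refused whole. A call with a gripper value outside its range is refused whole. The fingers move at their own pace and stop on an object; FORCE is the grip in N (left out, the last holds). Time passes only in rows, so rows that repeat a pose let the fingers close. It gives the time, the measured TCP pose, the force, the opening and the grip force at its end, in the units of the state.
- manip.get_state(): the state, without advancing time (a new reading comes with each control period).
- eyes.get_image(name): name is "side" or "top"; returns a dict with "frame" (480x640x3 uint8, red, green, blue), "fx", "fy", "cx", "cy" (pixels), "R" (3x3) and "t" (3): a world point X has camera coordinates R X + t. Camera axes: x right, y down, z forward; pixel columns grow to the right and rows downward; lengths in m; the calibration is good to about 2 mm. A picture is of the moment at which its call begins. There is no depth.
- manip.sign_off(): hands the job in; it is judged then, once.
Trained networks look in the newest picture that a camera, given by its name, has taken for a name from the list of things; names that differ only in an ending like _2 or _b are one class to them, and where a whole thing is asked for, a point or a joint stands for the part that bears it (a point fixed in the world has none). Each returns a list of dicts, best first, with "confidence" (0 to 1); they miss things now and then, are a little off and sometimes report something else, mostly with a low value. They report only what shows in the picture. A call takes as long as a camera call.
- eyes.regions_of(camera, label): "mask" (480x640 bool, what is visible of it) and "bbox" ([left, top, right, bottom] in pixels, round what is visible of it).
- eyes.place_of(camera, label): "centre" ([column, row] in pixels: a listed point, or the origin of a listed thing).
The state is a dict: "clock": time; "qpos": joint angles; "qd": joint speeds; "effort": joint torques, N m; "position": TCP position; "ee_rot": TCP orientation; "contact_force": force on the tool from outside, world axes, zero at the start; "moment": the same for the moment, N m; "width": finger opening in m; "gripper_force": force on a finger pad.
Only numpy, scipy, OpenCV 4.12 (cv2) and the standard library are available. Lean on these libraries where they do the work, as an engineer would, in place of code of your own. Each camera call takes 0.05 s, during which the arm holds its last target. There are 200 camera calls.

## Working session

There is one attempt and no reset: what is moved stays moved. The work goes in short steps, Python scripts to look and compute and a shell command to move; the robot and the scene stay as the last step left them, time stands still between calls to the robot, and variables do not carry over. Pictures are saved under pics/ and viewed, at most 10 in all, crops included, and the job is handed in when it is done.

```bash
ls; mkdir -p pics; cat > h.py <<'E'
import numpy as np, cv2
from rig import manip, eyes
def ray(im,p):
    d=np.array([(p[0]-im["cx"])/im["fx"],(p[1]-im["cy"])/im["fy"],1.0])
    R=np.array(im["R"]);t=np.array(im["t"])
    return -R.T@t, R.T@d
def at(im,p,z):
    o,d=ray(im,p); return (o+d*(z-o[2])/d[2]).round(4)
def proj(im,X):
    c=np.array(im["R"])@np.array(X)+np.array(im["t"])
    return np.array([im["fx"]*c[0]/c[2]+im["cx"],im["fy"]*c[1]/c[2]+im["cy"]])
def save(im,n): cv2.imwrite("pics/"+n,im["frame"][:,:,::-1])
E
python3 - <<'E'
from h import *
Z=dict(scoop=0,scoop_tip=0,tray=0,recess=.008,stand=0,place_left=.012,place_middle=.012,place_right=.012,tin_1=.012,bell=0,timer=0,honey_jar=0)
for c in("top","side"):
    im=eyes.get_image(c);save(im,c+"0.png")
    print(c,-np.array(im["R"]).T@np.array(im["t"]))
    for l,z in Z.items():
        for r in eyes.place_of(c,l)[:4]: print(l,round(r["confidence"],2),np.round(r["centre"],1),at(im,r["centre"],z))
print(manip.get_state())
E
```

```text
pics
top [ 0.45245133 -0.02216684  1.27916744]
scoop 0.91 [470.3 274.4] [ 0.4562 -0.3891  0.    ]
scoop 0.6 [254.3 231.6] [0.5521 0.0616 0.    ]
scoop_tip 0.95 [444.5 241.9] [ 0.5252 -0.3369  0.    ]
scoop_tip 0.4 [431.6 175.6] [ 0.6661 -0.3139  0.    ]
tray 0.62 [378.9 263. ] [ 0.4829 -0.1976  0.    ]
recess 0.84 [394.  261.5] [ 0.4854 -0.228   0.008 ]
recess 0.46 [165.1 138.7] [0.7484 0.2452 0.008 ]
stand 0.96 [200.1 228.5] [0.56  0.174 0.   ]
stand 0.65 [377.8 265.5] [ 0.4777 -0.1951  0.    ]
place_left 0.68 [144.1 223.5] [0.5708 0.2867 0.012 ]
place_middle 0.68 [201.2 228.1] [0.5598 0.1699 0.012 ]
place_right 0.77 [256.4 229.7] [0.555  0.0564 0.012 ]
tin_1 0.91 [257.6 229.4] [0.5556 0.0539 0.012 ]
tin_1 0.69 [142.6 223.1] [0.5717 0.2898 0.012 ]
tin_1 0.68 [200.5 227.9] [0.5603 0.1713 0.012 ]
bell 0.66 [238.5 320.2] [0.3695 0.0955 0.    ]
timer 0.67 [199.2 229.8] [0.5574 0.1758 0.    ]
timer 0.58 [431.3 175. ] [ 0.6674 -0.3133  0.    ]
honey_jar 0.89 [164.9 134.9] [0.7583 0.2473 0.    ]
honey_jar 0.54 [256.4 230.4] [0.5546 0.0572 0.    ]
side [0.6305958  0.85947448 0.65330805]
sco
[... 935 characters left out ...]
71 0.2504 0.    ]
{'clock': 1.3, 'qpos': array([ 1.05002231e+00,  2.75923948e-01,  1.50488777e+00,  9.60610327e-06,
        1.36072049e+00, -1.21049135e-01]), 'qd': array([-0.00174685,  0.00132478, -0.00153975,  0.00187591, -0.00088478,
       -0.00090969]), 'effort': array([ 6.25691009e-04, -4.16649234e+01, -2.46097344e+01, -1.37519187e-04,
        8.87470424e-05,  8.75450837e-06]), 'position': array([0.22381508, 0.52969053, 0.21931922]), 'ee_rot': array([5.07576949e-06, 1.98535494e-01, 9.80093698e-01, 3.01622477e-05]), 'contact_force': array([ 0.28462807, -0.0201194 , -0.71167586]), 'moment': array([-0.0169577 ,  0.00012627, -0.02027171]), 'gripper_force': 0.0, 'width': 0.0853170502078185}
```

View pics/top0.png

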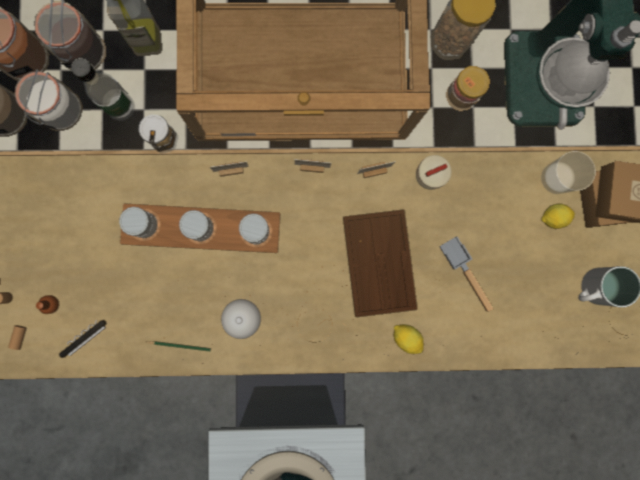

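View pics/side0.png

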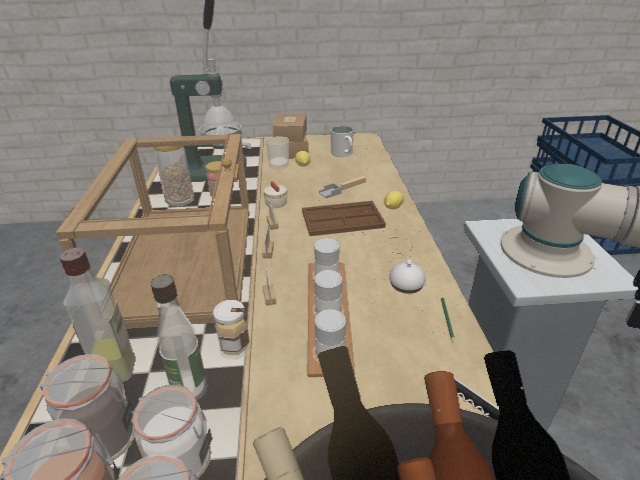

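The top view shows tins at about (134,222), (194,226) and (254,229), the tray at (380,263), the scoop at (455,252)→(490,309) and the bell at (240,319). The side view agrees. Next I'll refine the positions from masks.

```bash
python3 - <<'E'
from h import *
im=eyes.get_image("top")
print(im["fx"],"tcp px",proj(im,[.224,.53,.219]),"elbow",proj(im,[.1,.2,.4]),"base",proj(im,[0,0,.1]))
def m(l,n=1):
    return [r for r in eyes.regions_of("top",l)[:n]]
for l,z in(("tray",.015),("stand",.012),("scoop",.012)):
    r=m(l)[0]; k=r["mask"].astype(np.uint8)
    c=max(cv2.findContours(k,0,1)[0],key=cv2.contourArea)
    W=np.array([at(im,p[0],z)[:2] for p in c])
    box=cv2.minAreaRect(W.astype(np.float32)*1000); print(l,r["confidence"],r["bbox"],box, cv2.boxPoints(box).round(0).tolist())
for r in eyes.regions_of("top","tin_1")[:4]:
    print("tin",r["confidence"],r["bbox"])
for l in("bell","timer"):
    for r in m(l,2): print(l,r["confidence"],r["bbox"])
f=im["frame"]
a=cv2.resize(f[200:325,335:500],None,fx=4.8,fy=4.8,interpolation=2)[:600,:800]
b=cv2.resize(f[195:260,110:290],None,fx=4.4,fy=4.4,interpolation=2)
cv2.imwrite("pics/a.png",a[:,:,::-1]);cv2.imwrite("pics/b.png",b[:,:,::-1])
E
```

```text
613.9468943666867 tcp px [-34.83465243 421.62712454] elbow [136.49899007 539.01417388] base [286.35223116 523.50619323]
tray 0.94 [345.5, 211.4, 415.0, 317.7] ((484.2996520996094, -197.36338806152344), (210.8542022705078, 130.38697814941406), 5.848379135131836) [[373.0, -143.0], [386.0, -273.0], [596.0, -251.0], [583.0, -122.0]]
stand 0.77 [118.4, 205.9, 282.0, 251.4] ((560.5457763671875, 171.32884216308594), (326.53765869140625, 89.16529846191406), 86.00279235839844) [[505.0, 12.0], [594.0, 5.0], [616.0, 331.0], [527.0, 337.0]]
scoop 0.68 [440.4, 237.6, 495.4, 311.4] ((456.1944580078125, -385.9158630371094), (168.8574981689453, 48.503807067871094), 34.045875549316406) [[373.0, -413.0], [400.0, -453.0], [540.0, -359.0], [513.0, -319.0]]
tin 0.94 [179.9, 210.1, 215.0, 240.0]
tin 0.76 [242.0, 212.5, 268.7, 245.8]
tin 0.58 [122.8, 205.9, 156.9, 237.8]
bell 0.78 [224.4, 300.4, 260.6, 340.0]
timer 0.97 [414.2, 155.8, 450.6, 191.2]
timer 0.63 [342.5, 209.4, 418.4, 318.5]
```

View pics/a.png

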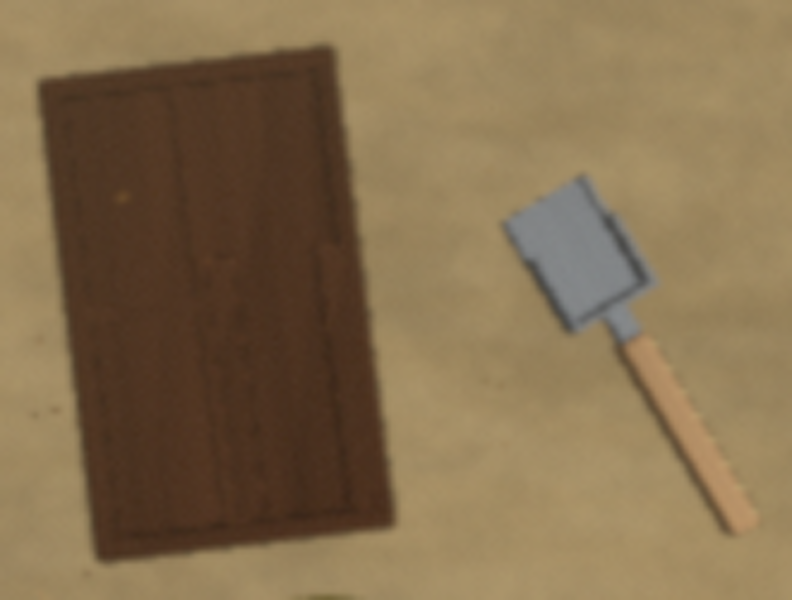

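View pics/b.png

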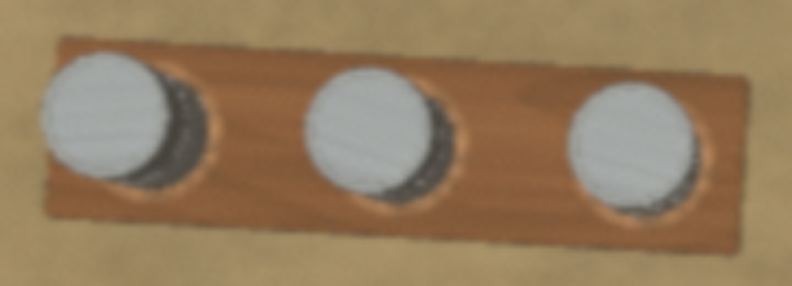

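Crop a shows the scoop handle's top running from (636,342) to (740,533), and the tray's corners at (40,80), (333,45), (395,523) and (100,558). Crop b shows the tin tops at (106,116), (369,131) and (631,146).

```bash
python3 - <<'E'
from h import *
im=eyes.get_image("top")
A=lambda u,v,z: at(im,[335+u/4.8,200+v/4.8],z)
B=lambda u,v,z: at(im,[110+u/4.4,195+v/4.4],z)
t=np.array([A(*p,.015) for p in((40,80),(333,45),(395,523),(100,558))])
print("tray",t.mean(0),np.linalg.norm(np.diff(t,axis=0),axis=1)); x=t[0]+t[1]-t[2]-t[3]; yaw=np.arctan2(x[1],x[0]); print(np.degrees(yaw))
c=t.mean(0); print("recess",c[:2]+.027*np.array([np.sin(yaw),-np.cos(yaw)]))
h0,h1=A(740,533,.02),A(636,342,.02); tip=(A(505,222,.02)+A(585,177,.02))/2
d=h1-h0; print("scoop",h0,h1,tip,np.linalg.norm(d),np.linalg.norm(tip-h0),np.degrees([np.arctan2(d[1],d[0]),np.arctan2(*(tip-h0)[1::-1])]))
e=(tip-h0)/np.linalg.norm(tip-h0); print("orig",h0+.085*e, tip-.081*e)
s=np.array([B(*p,.012) for p in((60,38),(748,76),(738,252),(45,216))]);print("stand",s.mean(0),np.linalg.norm(np.diff(s,axis=0),axis=1)); y=s[0]+s[3]-s[1]-s[2];y/=np.linalg.norm(y);print(y)
for k in(1,0,-1): print("place",s.mean(0)+k*.115*y)
for p in((106,116),(369,131),(631,146)): print("tin",B(*p,.096))
si=eyes.get_image("side")
for r in eyes.regions_of("side","scoop")[:1]:
    print(r["bbox"])
for X in([*(h0+.085*e)[:2],0],[*tip[:2],0],c,[.5605,.1713,.012]): print(proj(si,X))
s=manip.get_state(); q=s["ee_rot"]
from scipy.spatial.transform import Rotation as R
print(R.from_quat([*q[1:],q[0]]).as_matrix().round(3))
E
```

```text
tray [ 0.483525 -0.198275  0.015   ] [0.12822328 0.20728695 0.12763342]
5.95174136639365
recess [ 0.48632465 -0.22512946]
scoop [ 0.3805 -0.4198  0.02  ] [ 0.4628 -0.3778  0.02  ] [ 0.52465 -0.34045  0.02   ] 0.09239745667495397 0.16454678665960032 [27.03649661 28.8313881 ]
orig [ 0.45496362 -0.37881014  0.02      ] [ 0.45369055 -0.37951093  0.02      ]
stand [0.559975 0.170975 0.012   ] [0.32213848 0.08298916 0.3228035 ]
[0.06682774 0.99776453 0.        ]
place [0.56766019 0.28571792 0.012     ]
place [0.559975 0.170975 0.012   ]
place [0.55228981 0.05623208 0.012     ]
tin [0.5673 0.2853 0.096 ]
tin [0.5593 0.1712 0.096 ]
tin [0.5513 0.0569 0.096 ]
[315.4, 175.3, 368.7, 196.3]
[344.70251811 188.1264201 ]
[323.68964292 195.04188303]
[343.06786995 213.90859282]
[328.88913879 307.90700667]
[[-0.921  0.389  0.   ]
 [ 0.389  0.921  0.   ]
 [-0.     0.    -1.   ]]
```

```bash
cat > go.py <<'E'
import sys
from h import *
from scipy.spatial.transform import Rotation as R
s=manip.get_state();q=s["ee_rot"];M=R.from_quat([*q[1:],q[0]]).as_matrix()
yaw=np.degrees(np.arctan2(M[1,1],M[0,1]))
print("t",round(s["clock"],2),"p",s["position"].round(4),"yaw",yaw.round(2),"q6",s["qpos"][5].round(2),"f",s["contact_force"].round(2),"w",round(s["width"],4),"g",round(s["gripper_force"],1),"tilt",M[2].round(4))
a=list(map(float,sys.argv[1:]))
for i in range(0,len(a),4):
    d=M.T@(np.array(a[i:i+3])-s["position"])/.5
    print(a[i:i+4],"->",d.round(4),round(-((a[i+3]-yaw+180)%360-180)/360,4))
E
python3 go.py .4543 -.379 .12 -61.7
```

```text
t 1.8 p [0.2238 0.5297 0.2193] yaw 67.09 q6 -0.12 f [-0.85 -0.4  -0.5 ] w 0.0857 g 0.0 tilt [-0.e+00  1.e-04 -1.e+00]
[0.4543, -0.379, 0.12, -61.7] -> [-1.132  -1.4947  0.1985] 0.3578
```

```bash
python3 -m creep '[[1,-0.566,-0.747,0,0.18],[1,-0.566,-0.747,0,0.18],[1,-0.566,-0.747,0,0.18],[1,-0.566,-0.747,0,0.18],[1,-0.566,-0.747,0,0.18],[1,-0.566,-0.747,0,0.18],[1,-0.566,-0.747,0,0.18],[1,-0.566,-0.747,0,0.18],[1,-0.566,-0.747,0,0.18],[1,-0.566,-0.747,0,0.18]]' 30; python3 go.py .4543 -.379 .12 -61.7
```

```text
clock: 2.8
position: [0.3399, 0.0717, 0.2197]
ee_rot: [0.001, 0.695, 0.719, -0.0]
contact_force: [-0.2, 1.0, -0.6]
width: 0.0855
gripper_force: 0.0
t 2.8 p [0.3399 0.0717 0.2197] yaw 2.02 q6 -0.03 f [-0.17  1.02 -0.6 ] w 0.0855 g 0.0 tilt [-0.0019  0.0017 -1.    ]
[0.4543, -0.379, 0.12, -61.7] -> [-0.9086  0.1965  0.2015] 0.177
```

```bash
python3 -m creep '[[1,-0.9,0.2,0.1,0.177],[1,-0.9,0.2,0.1,0.177],[1,-0.9,0.2,0.1,0.177],[1,-0.9,0.2,0.1,0.177],[1,-0.9,0.2,0.1,0.177],[1,-0.9,0.2,0.2,0.177],[1,-0.9,0.2,0.2,0.177],[1,-0.9,0.2,0.2,0.177],[1,-0.9,0.2,0.2,0.177],[1,-0.9,0.2,0.2,0.177]]'; python3 -m creep '[[0.5,0,0,0,0],[0.5,0,0,0,0],[0.5,0,0,0,0]]' ; python3 go.py .4543 -.379 .12 -61.7 .4543 -.379 .0225 -61.7
python3 - <<'E'
from h import *
im=eyes.get_image("top");f=im["frame"]
cv2.imwrite("pics/c.png",cv2.resize(f[200:325,400:520],None,fx=4,fy=4)[:,:,::-1])
E
```

```text
clock: 3.8
position: [0.4575, -0.3742, 0.1175]
ee_rot: [0.0, 0.969, 0.246, -0.0]
contact_force: [0.8, 0.5, -0.1]
width: 0.0856
gripper_force: 0.0
clock: 4.1
position: [0.4568, -0.3688, 0.1197]
ee_rot: [-0.0, 0.969, 0.247, 0.0]
contact_force: [0.4, -0.3, 0.0]
width: 0.0442
gripper_force: 0.0
t 4.1 p [ 0.4568 -0.3688  0.1197] yaw -61.39 q6 0.27 f [ 0.44 -0.25  0.02] w 0.0442 g 0.0 tilt [ 3.e-04 -6.e-04 -1.e+00]
[0.4543, -0.379, 0.12, -61.7] -> [-0.0141  0.0155 -0.0005] 0.0009
[0.4543, -0.379, 0.0225, -61.7] -> [-0.0142  0.0156  0.1945] 0.0009
```

```bash
python3 -m creep '[[0.5,-0.014,0.0155,0.05,0.001],[0.5,-0.014,0.0155,0.1,0.001],[0.5,-0.014,0.0155,0.15,0.001],[0.5,-0.014,0.0155,0.18,0.001],[0.5,-0.014,0.0155,0.1945,0.001],[0.5,-0.014,0.0155,0.1945,0.001],[0.5,-0.014,0.0155,0.1945,0.001],[0.5,-0.014,0.0155,0.1945,0.001]]'; python3 go.py .4543 -.379 .0225 -61.7
python3 - <<'E'
from h import *
im=eyes.get_image("side");f=im["frame"]
cv2.imwrite("pics/d.png",cv2.resize(f[130:250,270:430],None,fx=4,fy=4)[:,:,::-1])
E
```

```text
clock: 4.95
position: [0.4554, -0.3807, 0.0233]
ee_rot: [0.001, 0.97, 0.244, 0.001]
contact_force: [-0.3, -1.2, 0.4]
width: 0.043
gripper_force: 0.0
t 4.95 p [ 0.4554 -0.3807  0.0233] yaw -61.77 q6 0.26 f [-0.31 -1.22  0.41] w 0.043 g 0.0 tilt [ 7.0e-04  2.4e-03 -1.0e+00]
[0.4543, -0.379, 0.0225, -61.7] -> [-0.0003 -0.0041  0.0017] -0.0002
```

View pics/d.png

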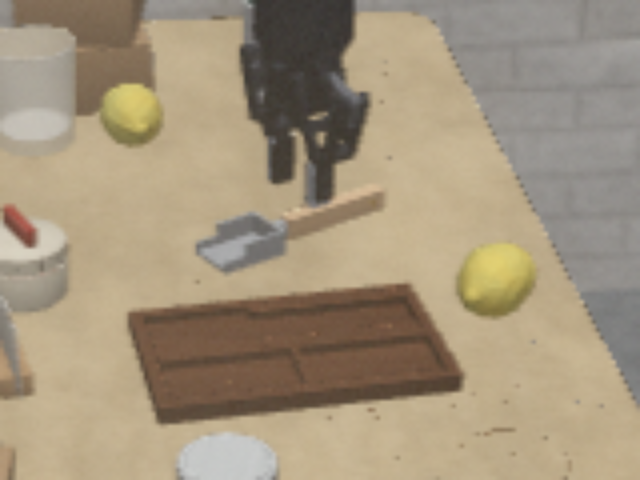

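The side view shows the open fingers with their tips at about (282,180) and (318,200) in the crop. That looks high or far compared with the handle at (335,210), so I'll check against projections.

```bash
python3 - <<'E'
from h import *
si=eyes.get_image("side")
P=lambda X:((proj(si,X)-[270,130])*4).round(0)
p=np.array([.4554,-.3807]);y=np.array([.474,-.88])
for k in(-1,1):
  for w in(.0215,.036):
    for z in(.01,.02,.03): print(k,w,z,P([*(p+k*w*y),z]))
o=np.array([.4543,-.379]);e=np.array([np.cos(np.radians(28.3)),np.sin(np.radians(28.3))])
for s in(-.085,0,.011,.081): print(s,P([*(o+s*e),.0]),P([*(o+s*e),.02]))
c=np.array([.4835,-.198]);
for a,b in((1,1),(1,-1),(-1,-1),(-1,1)):
  r=np.radians(5.9);x=np.array([np.cos(r),np.sin(r)]);yy=np.array([-x[1],x[0]]);print("tray",P([*(c+a*.105*x+b*.065*yy),.015]))
E
```

```text
-1 0.0215 0.01 [314. 231.]
-1 0.0215 0.02 [315. 219.]
-1 0.0215 0.03 [315. 207.]
-1 0.036 0.01 [326. 238.]
-1 0.036 0.02 [326. 226.]
-1 0.036 0.03 [326. 214.]
1 0.0215 0.01 [282. 210.]
1 0.0215 0.02 [282. 198.]
1 0.0215 0.03 [283. 187.]
1 0.036 0.01 [272. 203.]
1 0.036 0.02 [272. 192.]
1 0.036 0.03 [272. 180.]
-0.085 [385. 205.] [386. 182.]
0 [300. 232.] [300. 209.]
0.011 [288. 236.] [289. 213.]
0.081 [213. 260.] [213. 237.]
tray [159. 402.]
tray [128. 305.]
tray [412. 276.]
tray [467. 368.]
```

```bash
python3 go.py .4543 -.379 .0225 -61.7
python3 - <<'E'
from h import *
im=eyes.get_image("side");f=im["frame"]
cv2.imwrite("pics/e.png",cv2.resize(f[150:210,310:390],None,fx=9,fy=9,interpolation=2)[:,:,::-1])
print(manip.get_state()["qpos"])
E
```

```text
t 5.05 p [ 0.4551 -0.3807  0.0231] yaw -61.78 q6 0.26 f [-0.48  0.41  0.89] w 0.0431 g 0.0 tilt [ 6.0e-04  1.9e-03 -1.0e+00]
[0.4543, -0.379, 0.0225, -61.7] -> [ 0.0001 -0.0039  0.0011] -0.0002
[-8.13965457e-01  4.70748988e-01  1.73577569e+00  1.35250285e-04
  9.33487038e-01  2.64303725e-01]
```

View pics/e.png

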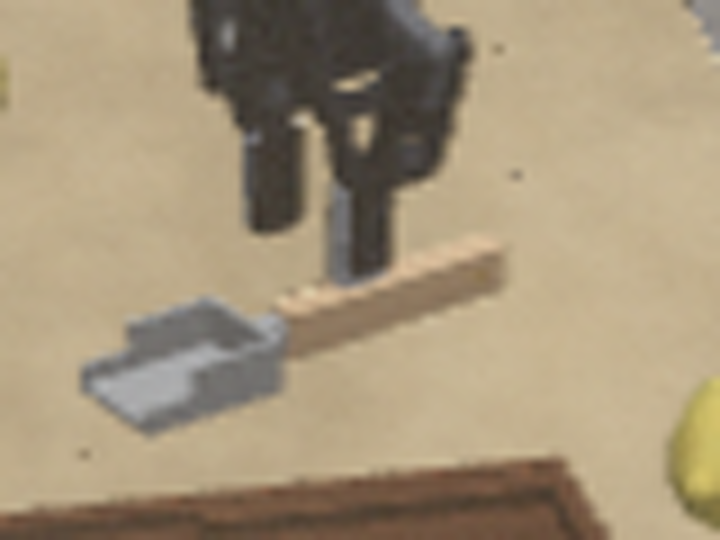

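The projection can't settle whether the tips are high or far, so a gentle close will tell from the width reading.

```bash
python3 -m creep '[[0.2,0,0,0,0],[0.2,0,0,0,0],[0.2,0,0,0,0],[0.0,0,0,0,0],[0.0,0,0,0,0],[0.0,0,0,0,0],[0,0,0,0,0]]' 20; python3 go.py
python3 - <<'E'
from h import *
im=eyes.get_image("side");f=im["frame"]
cv2.imwrite("pics/f.png",cv2.resize(f[150:210,310:390],None,fx=9,fy=9,interpolation=2)[:,:,::-1])
E
```

```text
clock: 5.8
position: [0.4546, -0.3803, 0.022]
ee_rot: [-0.0, 0.97, 0.244, 0.0]
contact_force: [1.1, 0.1, -0.5]
width: -0.0003
gripper_force: 0.0
t 5.8 p [ 0.4546 -0.3803  0.022 ] yaw -61.79 q6 0.26 f [ 1.06  0.1  -0.5 ] w -0.0003 g 0.0 tilt [ 1.e-04 -1.e-04 -1.e+00]
```

View pics/f.png

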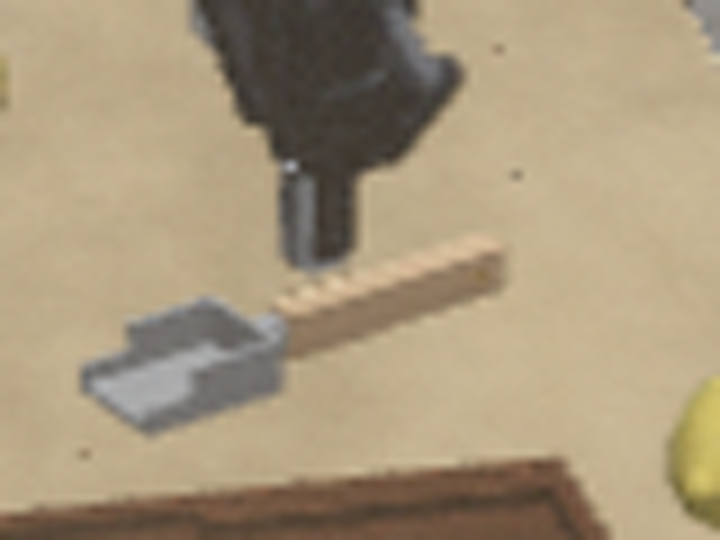

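```bash
python3 - <<'E'
from h import *
si=eyes.get_image("side");T=eyes.get_image("top")
p=manip.get_state()["position"]; px=[345.3-.45,179.8-.45]
print("pred",proj(si,[p[0],p[1],.008]),"obs",px,"at z",[(z,at(si,px,z)) for z in(.008,.02,.035)])
for z in(0,.05,.1): print("base",proj(si,[0,0,z]),proj(T,[0,0,z]))
save(T,"g.png")
f=T["frame"];cv2.imwrite("pics/g.png",cv2.resize(f[200:350,380:540],None,fx=4,fy=4,interpolation=2)[:,:,::-1])
E
```

```text
pred [344.80001632 185.62784826] obs [344.85, 179.35000000000002] at z [(0.008, array([ 0.4488, -0.4237,  0.008 ])), (0.02, array([ 0.4521, -0.3998,  0.02  ])), (0.035, array([ 0.4564, -0.37  ,  0.035 ]))]
base [545.67837063 249.63159849] [287.05563278 503.84017956]
base [551.14003963 232.87277957] [286.71866337 513.26131933]
base [556.88328592 215.24995682] [286.35223116 523.50619323]
```

View pics/g.png

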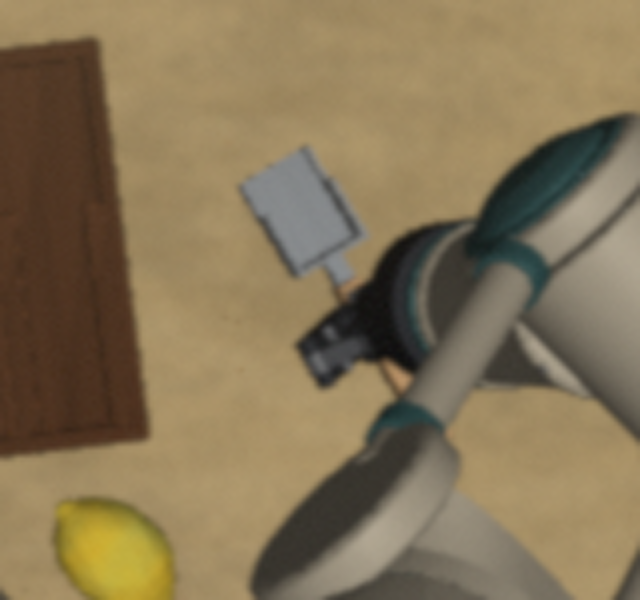

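The top view has the gripper right over the handle, and the shut fingers read z≈0.03 in the side view. So the tips are higher than expected. I'll reopen and descend carefully, watching the force.

```bash
python3 -m creep '[[0.45,0,0,0,0],[0.45,0,0,0,0],[0.45,0,0,0,0],[0.45,0,0,0.004,0],[0.45,0,0,0.008,0],[0.45,0,0,0.012,0],[0.45,0,0,0.012,0],[0.45,0,0,0.012,0]]'; python3 go.py
python3 - <<'E'
from h import *
si=eyes.get_image("side")
f=si["frame"];cv2.imwrite("pics/k.png",cv2.resize(f[150:210,310:390],None,fx=9,fy=9,interpolation=2)[:,:,::-1])
E
```

```text
clock: 6.75
position: [0.4546, -0.3802, 0.0159]
ee_rot: [-0.0, 0.97, 0.244, -0.0]
contact_force: [-0.2, 0.4, -0.3]
width: 0.0383
gripper_force: 0.0
t 6.75 p [ 0.4546 -0.3802  0.0159] yaw -61.79 q6 0.26 f [-0.17  0.38 -0.28] w 0.0383 g 0.0 tilt [ 0.e+00 -3.e-04 -1.e+00]
```

```bash
python3 -m creep '[[0.45,0,0,0.004,0],[0.45,0,0,0.008,0],[0.45,0,0,0.012,0],[0.45,0,0,0.012,0]]'; python3 -m creep '[[0.45,0,0,0.004,0],[0.45,0,0,0.008,0],[0.45,0,0,0.008,0],[0.45,0,0,0.008,0]]'
```

```text
clock: 7.2
position: [0.4544, -0.3801, 0.0096]
ee_rot: [-0.0, 0.97, 0.244, -0.0]
contact_force: [-0.6, 0.3, 0.1]
width: 0.0385
gripper_force: 0.0
clock: 7.6
position: [0.4546, -0.3802, 0.0059]
ee_rot: [-0.0, 0.97, 0.244, -0.0]
contact_force: [-0.9, -0.0, 0.2]
width: 0.0384
gripper_force: 0.0
```

```bash
python3 -m creep '[[0.45,0,0,0.004,0],[0.45,0,0,0.008,0],[0.45,0,0,0.008,0],[0.45,0,0,0.008,0]]'; python3 go.py
python3 - <<'E'
from h import *
si=eyes.get_image("side")
f=si["frame"];cv2.imwrite("pics/k.png",cv2.resize(f[150:210,310:390],None,fx=9,fy=9,interpolation=2)[:,:,::-1])
E
```

```text
clock: 8.0
position: [0.4546, -0.3802, 0.0019]
ee_rot: [-0.0, 0.97, 0.244, -0.0]
contact_force: [0.1, -0.2, -0.2]
width: 0.0387
gripper_force: 0.0
t 8.0 p [ 0.4546 -0.3802  0.0019] yaw -61.79 q6 0.26 f [ 0.13 -0.19 -0.24] w 0.0387 g 0.0 tilt [ 0.e+00 -3.e-04 -1.e+00]
```

View pics/k.png

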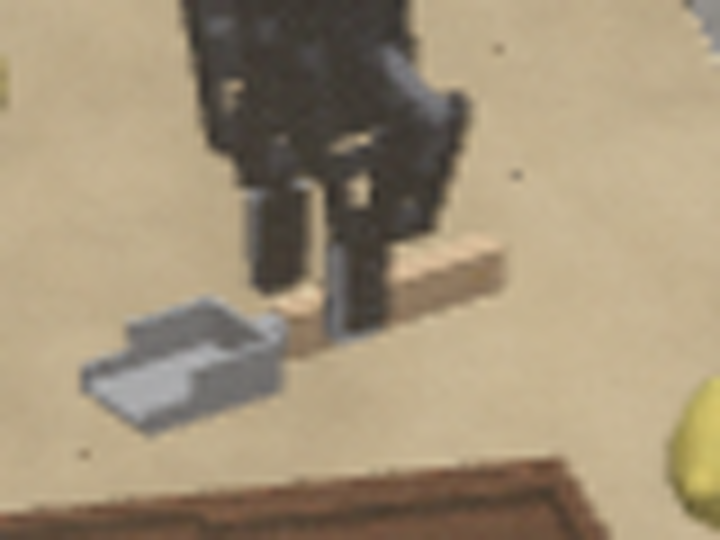

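The fingers now straddle the handle, with tips at about (275,290) and (355,335) and the handle between them. The tips actually stand about 22 mm higher than the stated geometry, which I'll carry forward as an offset. Closing now.

```bash
python3 -m creep '[[0.1,0,0,0,0],[0.05,0,0,0,0],[0,0,0,0,0],[0,0,0,0,0],[0,0,0,0,0],[0,0,0,0,0]]' 40; python3 go.py .4546 -.3802 .06 -61.8
```

```text
clock: 8.65
position: [0.4548, -0.3805, 0.0023]
ee_rot: [0.0, 0.97, 0.244, 0.0]
contact_force: [-0.6, -0.7, 3.2]
width: 0.0126
gripper_force: 41.0
t 8.65 p [ 0.4548 -0.3805  0.0023] yaw -61.78 q6 0.26 f [-0.62 -0.73  3.21] w 0.0126 g 41.0 tilt [ 2.e-04  6.e-04 -1.e+00]
[0.4546, -0.3802, 0.06, -61.8] -> [-1.000e-04 -7.000e-04 -1.154e-01] 0.0
```

```bash
python3 -m creep '[[0,0,0,-0.02,0],[0,0,0,-0.05,0],[0,0,0,-0.1,0],[0,0,0,-0.14,0],[0,0,0,-0.14,0],[0,0,0,-0.14,0],[0,0,0,-0.14,0]]'; python3 go.py .4868 -.2246 .0723 -84.1
```

```text
clock: 9.35
position: [0.4538, -0.3794, 0.0708]
ee_rot: [-0.001, 0.97, 0.244, -0.001]
contact_force: [0.1, 0.3, -0.7]
width: 0.0126
gripper_force: 40.6
t 9.35 p [ 0.4538 -0.3794  0.0708] yaw -61.78 q6 0.26 f [ 0.13  0.27 -0.71] w 0.0126 g 40.6 tilt [-7.0e-04 -2.7e-03 -1.0e+00]
[0.4868, -0.2246, 0.0723, -84.1] -> [ 0.2046 -0.2417 -0.0026] 0.062
```

```bash
python3 -m creep '[[0,0.05,-0.06,0,0.015],[0,0.1,-0.12,0,0.03],[0,0.15,-0.18,0,0.045],[0,0.19,-0.22,0,0.062],[0,0.2045,-0.2417,0,0.062],[0,0.2045,-0.2417,0,0.062],[0,0.2045,-0.2417,0,0.062],[0,0.2045,-0.2417,0,0.062]]'; python3 go.py .4868 -.2246 .0103 -84.1
python3 - <<'E'
from h import *
for c in("top","side"):
    im=eyes.get_image(c)
    for l in("scoop_tip","recess","scoop"):
        for r in eyes.place_of(c,l)[:1]: print(c,l,round(r["confidence"],2),np.round(r["centre"],1),at(im,r["centre"],.068 if l[0]=='s' else .008))
    if c=="top": e=np.array([np.cos(np.radians(5.9)),np.sin(np.radians(5.9))]);print("exp tip",np.array([.4868,-.2246])+.081*e)
E
```

```text
clock: 10.15
position: [0.4875, -0.2269, 0.0719]
ee_rot: [0.0, 0.999, 0.051, -0.0]
contact_force: [0.5, -0.3, -1.2]
width: 0.0122
gripper_force: 40.6
t 10.15 p [ 0.4875 -0.2269  0.0719] yaw -84.12 q6 0.9 f [ 0.52 -0.3  -1.18] w 0.0122 g 40.6 tilt [-1.e-04  6.e-04 -1.e+00]
[0.4868, -0.2246, 0.0103, -84.1] -> [-0.001  -0.0048  0.1231] -0.0
top scoop_tip 0.68 [393.2 220.4] [ 0.5655 -0.2188  0.068 ]
top recess 0.76 [392.5 262. ] [ 0.4844 -0.2249  0.008 ]
top scoop 0.61 [398.4 261. ] [ 0.4847 -0.2271  0.068 ]
exp tip [ 0.56737093 -0.2162738 ]
side scoop_tip 0.71 [309.4 196. ] [ 0.575  -0.2141  0.068 ]
side recess 0.61 [340.3 211.8] [ 0.4882 -0.2222  0.008 ]
side scoop 0.58 [336.7 195.1] [ 0.5003 -0.2116  0.068 ]
```

```bash
python3 -m creep '[[0,-0.001,-0.004,0.03,0],[0,-0.001,-0.004,0.06,0],[0,-0.001,-0.004,0.08,0],[0,-0.001,-0.004,0.095,0],[0,-0.001,-0.004,0.105,0],[0,-0.001,-0.004,0.111,0],[0,-0.001,-0.004,0.111,0],[0,-0.001,-0.004,0.111,0],[0,-0.001,-0.004,0.111,0]]'; python3 -m creep '[[0,0,0,0.003,0],[0,0,0,0.006,0],[0,0,0,0.006,0],[0,0,0,0.006,0]]'
```

```text
clock: 11.45
position: [0.4872, -0.2237, 0.0169]
ee_rot: [0.0, 0.999, 0.051, 0.0]
contact_force: [0.3, -0.6, 0.7]
width: 0.0123
gripper_force: 40.6
clock: 11.85
position: [0.4869, -0.2235, 0.0135]
ee_rot: [-0.0, 0.999, 0.051, -0.0]
contact_force: [-0.3, -0.4, -2.6]
width: 0.012
gripper_force: 40.6
```

```bash
python3 -m creep '[[0,0,0,0.003,0],[0,0,0,0.005,0],[0,0,0,0.005,0],[0,0,0,0.005,0]]'
```

```text
clock: 12.25
position: [0.4869, -0.2235, 0.011]
ee_rot: [-0.0, 0.999, 0.051, -0.0]
contact_force: [-0.2, -0.3, -0.3]
width: 0.0126
gripper_force: 40.6
```

```bash
python3 -m creep '[[0.25,0,0,0.001,0],[0.3,0,0,0.001,0],[0.4,0,0,0.001,0],[0.4,0,0,0,0],[0.4,0,0,-0.04,0],[0.4,0,0,-0.12,0],[0.6,0,0,-0.22,0],[1,0,0,-0.32,0],[1,0,0,-0.32,0],[1,0,0,-0.32,0]]' 80; python3 go.py .5675 .2855 .17 -3.8
```

```text
clock: 13.25
position: [0.4875, -0.2239, 0.1725]
ee_rot: [0.001, 0.999, 0.051, 0.001]
contact_force: [-0.7, -0.7, -0.5]
width: 0.0854
gripper_force: 0.0
t 13.25 p [ 0.4875 -0.2239  0.1725] yaw -84.11 q6 0.91 f [-0.7  -0.7  -0.46] w 0.0854 g 0.0 tilt [ 0.0027  0.002  -1.    ]
[0.5675, 0.2855, 0.17, -3.8] -> [ 0.2638 -0.9969  0.0037] -0.2231
```

```bash
python3 -m creep '[[1,0.264,-0.997,0,-0.223],[1,0.264,-0.997,0,-0.223],[1,0.264,-0.997,0,-0.223],[1,0.264,-0.997,0,-0.223],[1,0.264,-0.997,0,-0.223],[1,0.264,-0.997,0,-0.223],[1,0.264,-0.997,0,-0.223],[1,0.264,-0.997,0,-0.223],[1,0.264,-0.997,0,-0.223],[1,0.264,-0.997,0,-0.223]]';python3 -m creep '[[1,0,0,0,0],[1,0,0,0,0],[1,0,0,0,0]]'; python3 go.py .5673 .2855 .12 -3.8
python3 - <<'E'
from h import *
im=eyes.get_image("top")
r=eyes.regions_of("top","scoop")[0]
c=max(cv2.findContours(r["mask"].astype(np.uint8),0,1)[0],key=cv2.contourArea)
W=np.array([at(im,p[0],.028)[:2] for p in c]);print(r["confidence"],cv2.minAreaRect(W.astype(np.float32)*1000))
f=im["frame"]
a=cv2.resize(f[195:330,330:430],None,fx=4,fy=4,interpolation=2)
s=eyes.get_image("side")["frame"]
b=cv2.resize(s[180:240,290:400],None,fx=4,fy=4,interpolation=2)
o=np.zeros((540,800,3),np.uint8);o[:,:400]=a;o[:240,400:800]=b[:,:400]
d=cv2.resize(s[250:375,290:390],None,fx=2.4,fy=2.4);o[240:540,400:640]=d
cv2.imwrite("pics/m.png",o[:,:,::-1])
E
```

```text
clock: 14.25
position: [0.5632, 0.272, 0.1684]
ee_rot: [-0.001, 0.729, 0.685, -0.002]
contact_force: [0.8, -0.6, 0.1]
width: 0.0855
gripper_force: 0.0
clock: 14.55
position: [0.5635, 0.2692, 0.1693]
ee_rot: [-0.0, 0.731, 0.683, -0.002]
contact_force: [-0.6, -0.6, -0.1]
width: 0.0854
gripper_force: 0.0
t 14.55 p [0.5635 0.2692 0.1693] yaw -3.86 q6 0.4 f [-0.64 -0.56 -0.1 ] w 0.0854 g 0.0 tilt [-0.002  -0.0032 -1.    ]
[0.5673, 0.2855, 0.12, -3.8] -> [0.0333 0.0058 0.0986] -0.0002
0.93 ((485.4254455566406, -224.39234924316406), (164.18370056152344, 45.77913284301758), 8.06513786315918)
```

View pics/m.png

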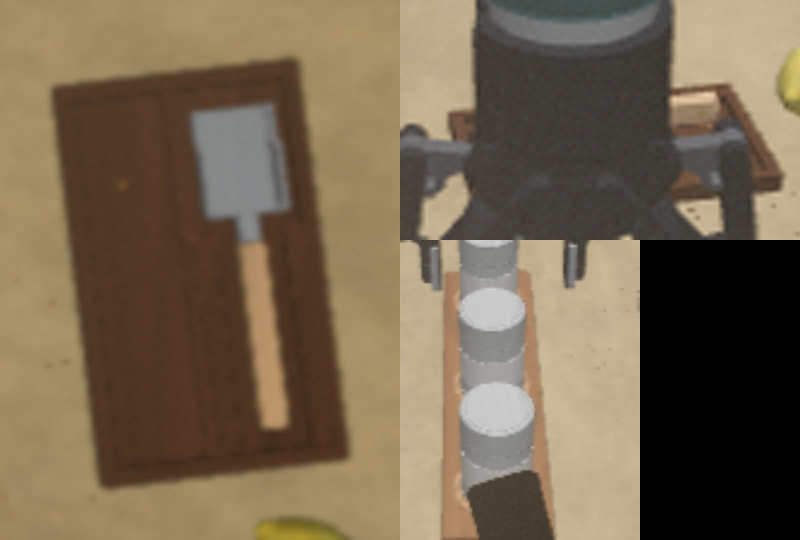

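The scoop lies in its recess with the bowl in the wide far part, and the top-view crop shows the handle from (250,240) to (275,430). The open gripper straddles the row of tins. Next is the left tin.

```bash
python3 -m creep '[[1,0.033,0.006,0.02,0],[1,0.033,0.006,0.06,0],[1,0.033,0.006,0.1,0],[1,0.033,0.006,0.1,0],[1,0.033,0.006,0.1,0]]'; python3 go.py .5673 .2855 .045 -3.8
```

```text
clock: 15.2
position: [0.5687, 0.2868, 0.1207]
ee_rot: [-0.0, 0.731, 0.683, -0.0]
contact_force: [-0.6, 0.1, 0.3]
width: 0.0851
gripper_force: 0.0
t 15.2 p [0.5687 0.2868 0.1207] yaw -3.86 q6 0.42 f [-0.63  0.15  0.27] w 0.0851 g 0.0 tilt [ 1.e-04 -7.e-04 -1.e+00]
[0.5673, 0.2855, 0.045, -3.8] -> [-0.0028 -0.0026  0.1515] -0.0002
```

```bash
python3 -m creep '[[1,-0.003,-0.002,0.04,0],[1,-0.003,-0.002,0.08,0],[1,-0.003,-0.002,0.12,0],[1,-0.003,-0.002,0.14,0],[1,-0.003,-0.002,0.15,0],[1,-0.003,-0.002,0.15,0],[1,-0.003,-0.002,0.15,0]]'; python3 -m creep '[[0.75,0,0,0,0],[0.7,0,0,0,0],[0.6,0,0,0,0],[0.5,0,0,0,0],[0.5,0,0,0,0],[0.5,0,0,0,0],[0.5,0,0,0,0]]' 80; python3 go.py
```

```text
clock: 15.9
position: [0.5684, 0.2856, 0.0472]
ee_rot: [0.0, 0.73, 0.683, 0.001]
contact_force: [-0.3, -0.2, -0.0]
width: 0.0853
gripper_force: 0.0
clock: 16.6
position: [0.5686, 0.2856, 0.0473]
ee_rot: [0.001, 0.73, 0.683, 0.001]
contact_force: [0.4, -0.5, 5.2]
width: 0.0545
gripper_force: 84.3
t 16.6 p [0.5686 0.2856 0.0473] yaw -3.83 q6 0.42 f [ 0.41 -0.54  5.23] w 0.0545 g 84.3 tilt [ 0.0011  0.0025 -1.    ]
```

```bash
cat > wt.py <<'E'
from h import *
F=[]
for _ in range(4): eyes.get_image("top"); s=manip.get_state(); F.append([*s["contact_force"],s["position"][2],*s["effort"][1:3]])
print(np.round(np.mean(F,0),3), np.round(np.std(F,0)[2],2))
E
python3 -m creep '[[0.5,0,0,-0.02,0],[0.5,0,0,-0.05,0],[0.5,0,0,-0.08,0],[0.5,0,0,-0.08,0],[0.5,0,0,-0.08,0],[0.5,0,0,-0.08,0],[0.5,0,0,-0.08,0],[0.5,0,0,-0.08,0],[0.5,0,0,-0.08,0],[0.5,0,0,-0.08,0]]'; python3 wt.py; python3 go.py
```

```text
clock: 17.6
position: [0.5675, 0.2852, 0.0859]
ee_rot: [-0.0, 0.73, 0.683, -0.0]
contact_force: [0.2, -0.3, -1.6]
width: 0.0543
gripper_force: 84.6
[ -0.253  -0.087  -2.594   0.086 -50.975 -22.554] 0.32
t 17.8 p [0.5676 0.2853 0.0861] yaw -3.83 q6 0.42 f [-0.28 -0.56 -2.95] w 0.0545 g 84.6 tilt [ 1.e-04  1.e-04 -1.e+00]
```

```bash
python3 -m creep '[[0.5,0,0,0.02,0],[0.5,0,0,0.05,0],[0.5,0,0,0.068,0],[0.5,0,0,0.075,0],[0.5,0,0,0.078,0],[0.5,0,0,0.08,0],[0.5,0,0,0.08,0],[0.5,0,0,0.08,0],[0.5,0,0,0.08,0]]'; python3 -m creep '[[0.7,0,0,0,0],[0.85,0,0,0,0],[1,0,0,0,0],[1,0,0,0,0],[1,0,0,0,0],[1,0,0,-0.03,0],[1,0,0,-0.1,0],[1,0,0,-0.18,0],[1,0,0,-0.18,0],[1,0,0,-0.18,0]]'; python3 wt.py; python3 go.py .5597 .1711 .137 -3.8 .5597 .1711 .0473 -3.8
```

```text
clock: 18.7
position: [0.5666, 0.2849, 0.0474]
ee_rot: [-0.0, 0.73, 0.683, -0.001]
contact_force: [-3.9, -2.7, 6.4]
width: 0.0545
gripper_force: 85.2
clock: 19.7
position: [0.5682, 0.2855, 0.1373]
ee_rot: [0.001, 0.73, 0.683, 0.001]
contact_force: [-0.2, -0.7, -1.5]
width: 0.0855
gripper_force: 0.0
[ -0.212   0.199  -0.495   0.135 -49.584 -23.702] 0.69
t 19.9 p [0.5665 0.2848 0.1344] yaw -3.82 q6 0.42 f [-0.15  0.09  0.61] w 0.0851 g 0.0 tilt [-0.0013 -0.0029 -1.    ]
[0.5597, 0.1711, 0.137, -3.8] -> [-0.2279  0.0015 -0.0049] -0.0001
[0.5597, 0.1711, 0.0473, -3.8] -> [-0.2277  0.002   0.1745] -0.0001
```

```bash
python3 -m creep '[[1,-0.08,0,0,0],[1,-0.16,0,0,0],[1,-0.21,0,0,0],[1,-0.229,0,0,0],[1,-0.229,0,0,0],[1,-0.229,0,0,0],[1,-0.229,0,0,0]]'; python3 go.py .5597 .1711 .0473 -3.8
```

```text
clock: 20.6
position: [0.56, 0.1723, 0.1358]
ee_rot: [-0.0, 0.73, 0.683, 0.0]
contact_force: [0.8, 1.6, -0.1]
width: 0.0857
gripper_force: 0.0
t 20.6 p [0.56   0.1723 0.1358] yaw -3.77 q6 0.24 f [ 0.81  1.58 -0.14] w 0.0857 g 0.0 tilt [ 7.e-04 -1.e-04 -1.e+00]
[0.5597, 0.1711, 0.0473, -3.8] -> [-0.0025 -0.0005  0.1771] 0.0001
```

```bash
python3 - <<'E'
from h import *
s=eyes.get_image("side")
for r in eyes.place_of("side","tin_1")[:3]: print(r["confidence"],r["centre"],at(s,r["centre"],.012))
E
```

```text
0.87 [328.2, 272.3] [0.5501 0.0529 0.012 ]
0.84 [329.0, 308.2] [0.5604 0.1722 0.012 ]
0.71 [337.9, 212.6] [ 0.4963 -0.2118  0.012 ]
```

```bash
python3 -m creep '[[1,-0.002,0,0.05,0],[1,-0.002,0,0.1,0],[1,-0.002,0,0.15,0],[1,-0.002,0,0.17,0],[1,-0.002,0,0.177,0],[1,-0.002,0,0.177,0],[1,-0.002,0,0.177,0]]'; python3 -m creep '[[0.75,0,0,0,0],[0.7,0,0,0,0],[0.6,0,0,0,0],[0.5,0,0,0,0],[0.5,0,0,0,0],[0.5,0,0,0,0],[0.5,0,0,0,0]]' 80; python3 -m creep '[[0.5,0,0,-0.02,0],[0.5,0,0,-0.05,0],[0.5,0,0,-0.08,0],[0.5,0,0,-0.08,0],[0.5,0,0,-0.08,0],[0.5,0,0,-0.08,0],[0.5,0,0,-0.08,0],[0.5,0,0,-0.08,0],[0.5,0,0,-0.08,0],[0.5,0,0,-0.08,0]]'; python3 wt.py; python3 go.py
python3 - <<'E'
from h import *
s=eyes.get_image("top")
for r in eyes.regions_of("top","tin_1")[:3]: print(r["confidence"],r["bbox"],r["mask"].sum())
E
```

```text
clock: 21.4
position: [0.5609, 0.1703, 0.0487]
ee_rot: [0.001, 0.73, 0.683, 0.001]
contact_force: [-1.0, 0.8, 0.2]
width: 0.0854
gripper_force: 0.0
clock: 22.1
position: [0.5609, 0.1701, 0.0489]
ee_rot: [0.001, 0.73, 0.683, 0.001]
contact_force: [0.2, 0.2, 5.4]
width: 0.0542
gripper_force: 83.6
clock: 23.1
position: [0.5598, 0.17, 0.0873]
ee_rot: [-0.0, 0.73, 0.683, -0.0]
contact_force: [-0.2, 0.5, -3.1]
width: 0.0545
gripper_force: 84.9
[  0.46   -0.132  -3.088   0.088 -46.583 -21.996] 0.17
t 23.3 p [0.5599 0.17   0.0876] yaw -3.83 q6 0.24 f [ 0.43 -0.   -2.97] w 0.054 g 84.9 tilt [ 1.e-04  1.e-04 -1.e+00]
0.85 [240.8, 213.0, 268.8, 242.5] 737
0.73 [197.6, 215.8, 211.7, 239.9] 190
0.52 [124.0, 211.3, 281.6, 253.7] 2724
```

```bash
python3 -m creep '[[0.5,0,0,0.02,0],[0.5,0,0,0.05,0],[0.5,0,0,0.068,0],[0.5,0,0,0.075,0],[0.5,0,0,0.078,0],[0.5,0,0,0.08,0],[0.5,0,0,0.08,0],[0.5,0,0,0.08,0],[0.5,0,0,0.08,0]]'; python3 -m creep '[[0.7,0,0,0,0],[0.85,0,0,0,0],[1,0,0,0,0],[1,0,0,0,0],[1,0,0,0,0],[1,0,0,-0.03,0],[1,0,0,-0.1,0],[1,0,0,-0.18,0],[1,0,0,-0.18,0],[1,0,0,-0.18,0]]';  python3 -m creep '[[1,-0.08,0,0,0],[1,-0.16,0,0,0],[1,-0.21,0,0,0],[1,-0.229,0,0,0],[1,-0.229,0,0,0],[1,-0.229,0,0,0],[1,-0.229,0,0,0]]'; python3 go.py .5518 .0565 .0473 -3.8
python3 - <<'E'
from h import *
for c in("side","top"):
  s=eyes.get_image(c)
  for r in eyes.regions_of(c,"tin_1")[:4]: print(c,round(r["confidence"],2),r["bbox"],r["mask"].sum())
E
```

```text
clock: 24.3
position: [0.5587, 0.1698, 0.0488]
ee_rot: [-0.0, 0.73, 0.683, -0.001]
contact_force: [-3.5, -1.2, 6.3]
width: 0.0539
gripper_force: 86.1
clock: 25.3
position: [0.5604, 0.1701, 0.1385]
ee_rot: [0.001, 0.73, 0.683, 0.001]
contact_force: [-0.4, 0.2, -0.4]
width: 0.0853
gripper_force: 0.0
clock: 26.0
position: [0.5522, 0.057, 0.1372]
ee_rot: [-0.0, 0.73, 0.684, 0.0]
contact_force: [0.2, 0.1, -1.0]
width: 0.0852
gripper_force: 0.0
t 26.0 p [0.5522 0.057  0.1372] yaw -3.76 q6 0.04 f [ 0.22  0.13 -0.95] w 0.0852 g 0.0 tilt [ 7.e-04 -5.e-04 -1.e+00]
[0.5518, 0.0565, 0.0473, -3.8] -> [-0.0011 -0.0006  0.1798] 0.0001
side 0.87 [315.6, 268.6, 343.4, 309.4] 1081
side 0.64 [317.1, 311.0, 352.4, 355.1] 1197
side 0.59 [315.0, 235.9, 339.4, 276.1] 741
top 0.72 [119.7, 206.0, 157.0, 240.1] 915
top 0.65 [197.0, 230.9, 213.3, 241.7] 110
```

All three tins are upright on the stand. Now the right tin.

```bash
python3 -m creep '[[1,-0.001,0,0.05,0],[1,-0.001,0,0.1,0],[1,-0.001,0,0.15,0],[1,-0.001,0,0.17,0],[1,-0.001,0,0.178,0],[1,-0.001,0,0.178,0],[1,-0.001,0,0.178,0]]'; python3 -m creep '[[0.75,0,0,0,0],[0.7,0,0,0,0],[0.6,0,0,0,0],[0.5,0,0,0,0],[0.5,0,0,0,0],[0.5,0,0,0,0],[0.5,0,0,0,0]]' 80; python3 -m creep '[[0.5,0,0,-0.02,0],[0.5,0,0,-0.05,0],[0.5,0,0,-0.08,0],[0.5,0,0,-0.08,0],[0.5,0,0,-0.08,0],[0.5,0,0,-0.08,0],[0.5,0,0,-0.08,0],[0.5,0,0,-0.08,0],[0.5,0,0,-0.08,0],[0.5,0,0,-0.08,0]]'; python3 wt.py; python3 go.py .4840 -.198 .20 -3.8
```

```text
clock: 26.9
position: [0.5532, 0.0553, 0.0496]
ee_rot: [0.001, 0.73, 0.683, 0.001]
contact_force: [-0.2, -0.5, 0.2]
width: 0.0849
gripper_force: 0.0
clock: 27.6
position: [0.5533, 0.0552, 0.0499]
ee_rot: [0.001, 0.73, 0.683, 0.001]
contact_force: [0.2, -1.4, 5.5]
width: 0.0542
gripper_force: 83.6
clock: 28.6
position: [0.5521, 0.0553, 0.0883]
ee_rot: [-0.0, 0.73, 0.683, -0.0]
contact_force: [0.0, 0.2, -7.0]
width: 0.0546
gripper_force: 86.3
[  0.193  -0.082  -6.919   0.089 -45.926 -22.926] 0.28
t 28.8 p [0.5522 0.0552 0.0886] yaw -3.83 q6 0.04 f [-0.04 -0.46 -6.57] w 0.054 g 86.3 tilt [ 1.e-04  1.e-04 -1.e+00]
[0.484, -0.198, 0.2, -3.8] -> [-0.5144 -0.1023 -0.2229] -0.0001
```

The right tin is heaviest at about 0.7 kg, against 0.26 and 0.31 kg, so I'll keep it and carry it over the tray.

```bash
python3 -m creep '[[0.5,0,0,-0.04,0],[0.5,0,0,-0.1,0],[0.5,-0.03,-0.006,-0.17,0],[0.5,-0.1,-0.02,-0.223,0],[0.5,-0.18,-0.036,-0.223,0],[0.5,-0.26,-0.052,-0.223,0],[0.5,-0.34,-0.068,-0.223,0],[0.5,-0.42,-0.084,-0.223,0],[0.5,-0.48,-0.096,-0.223,0],[0.5,-0.514,-0.102,-0.223,0]]'; python3 -m creep '[[0.5,0,0,0,0],[0.5,0,0,0,0],[0.5,0,0,0,0],[0.5,0,0,0,0],[0.5,0,0,0,0],[0.5,0,0,0,0],[0.5,0,0,0,0],[0.5,0,0,0,0]]'; python3 wt.py; python3 go.py .484 -.198 .2 -3.8
python3 - <<'E'
from h import *
for c in("side","top"):
  s=eyes.get_image(c)
  for r in eyes.place_of(c,"tin_1")[:4]: print(c,round(r["confidence"],2),np.round(r["centre"]),at(s,r["centre"],.012),at(s,r["centre"],.162))
  for l in("scoop","scoop_tip","bell","timer","honey_jar"):
    for r in eyes.place_of(c,l)[:1]: print(c,l,round(r["confidence"],2),at(s,r["centre"],0))
E
```

```text
clock: 29.8
position: [0.4831, -0.2005, 0.2001]
ee_rot: [0.0, 0.731, 0.682, -0.001]
contact_force: [0.1, 0.6, -6.6]
width: 0.0545
gripper_force: 87.2
clock: 30.6
position: [0.4842, -0.1976, 0.2001]
ee_rot: [0.0, 0.73, 0.683, 0.0]
contact_force: [0.7, 0.1, -6.7]
width: 0.0544
gripper_force: 87.2
[  0.284   0.069  -7.041   0.2   -40.554 -26.578] 0.22
t 30.8 p [ 0.4842 -0.1978  0.2   ] yaw -3.83 q6 -0.45 f [-0.78  0.45 -6.71] w 0.0544 g 87.2 tilt [ 1.e-04  1.e-04 -1.e+00]
[0.484, -0.198, 0.2, -3.8] -> [-0.0004 -0.0003  0.0001] -0.0001
side 0.87 [330. 311.] [0.5587 0.182  0.012 ] [0.5755 0.3404 0.162 ]
side 0.85 [343. 166.] [ 0.4425 -0.5176  0.012 ] [ 0.4865 -0.1955  0.162 ]
side 0.69 [332. 352.] [0.5667 0.2899 0.012 ] [0.5816 0.4232 0.162 ]
side 0.66 [275. 203.] [ 0.6728 -0.2824  0.012 ] [ 0.6629 -0.0153  0.162 ]
side scoop 0.88 [ 0.4995 -0.2224  0.    ]
side scoop_tip 0.73 [ 0.5741 -0.2211  0.    ]
side bell 0.74 [0.3739 0.1044 0.    ]
side timer 0.93 [ 0.6649 -0.3157  0.    ]
side honey_jar 0.72 [0.7524 0.2607 0.    ]
top 0.86 [200. 230.] [0.5566 0.173  0.012 ] [0.5442 0.1499 0.162 ]
top 0.83 [145. 226.] [0.5648 0.285  0.012 ] [0.5515 0.2487 0.162 ]
top 0.51 [391. 258.] [ 0.4916 -0.2211  0.012 ] [ 0.4869 -0.1975  0.162 ]
top scoop_tip 0.84 [ 0.5632 -0.2159  0.    ]
top bell 0.57 [0.3659 0.0933 0.    ]
top timer 0.81 [ 0.6747 -0.3093  0.    ]
top honey_jar 0.78 [0.7539 0.2483 0.    ]
```

All as planned: the tin's underside is at z≈0.162, and everything else is in place.

```bash
python3 -c "
from rig import manip
print(manip.sign_off())"
```

```text
the job is handed in; nothing more can be done
None
```

I handed in the job with the scoop in its recess, all three tins hefted from left to right, and the heaviest (the right one, about 0.7 kg against 0.26 and 0.31 kg) held still about 15 cm above the tray; the sign-off gave no verdict.

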